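# Tip the pressing block onto the hat blank and press it

## Robot

A 7-joint arm with a two-finger parallel gripper is mounted at the origin on the work surface. World frame = base frame: x ahead of the robot, y to its left, z up, the work surface at z = 0. Lengths are in m, angles in rad, forces in N, time in s.
With the tool pointing down it reaches from about 0.425 to 0.875 m from the base axis. Payload 4.7 kg.
Tool frame: the origin (TCP) lies where the fingers leave the gripper's body, on its centre line; the fingertips stand 70 mm ahead of it and the grasp point (between the pads) lies 51 mm ahead of it; z points along the fingers, y is the line along which they close (so a half turn about z gives the same grasp; the last joint's range is limited). The gripper opens to 87 mm and grips with 3 to 60 N. Pads are 19 mm wide; open, the fingers measure 117 mm over their backs; the gripper's body (75 mm by 190 mm) begins 51 mm behind the grasp point.
Start: joints at [-1.31, 0.321, -0.07, 1.45, 0.023, 1.371, -0.057], TCP at [0.159, 0.63, 0.292] pointing down, gripper open.
Joint ranges: [-2.86, 2.86], [-0.3, 2.09], [-1.38, 1.24], [0.06, 2.45], [-1.56, 4.7], [0.09, 2.05], [-2.69, 2.69]. Speed limits (rad/s): [2.57, 2.57, 3.14, 3.14, 3.14, 3.14, 3.14].

## Interface

Orientations are given as a rotation vector (axis times angle).
In Python, from bench import get_state, get_image, get_calibration, close_job gives the robot as it stands.
- The arm moves only by the tool send_rows, never from a script. Its argument "rows" is a list of rows, each an object of numbers: "hand": the finger opening in mm, from 0 to 87; "x", "y", "z": the shift along the world's x, y, z in mm; "roll": the turn about the world's z in degrees. A call has 1 to 10 rows; each row shifts and turns the commanded pose from where the row before left it; what a row does not reach is not made up. A row lasts 1/10 s, in which the tool goes at most 50 mm and 8.59 degrees, less where a joint would pass 70% of its speed; a pose out of reach is approached as far as the arm can. A call is refused whole if a number of a shift passes 50 or a number of a turn 8.59, either way. A call with a gripper value outside its range is refused whole. The fingers move at their own pace and stop on an object; "force" is the grip in N (left out, the last holds). Time passes only in rows, so rows that do not move let the fingers close. It gives the time, the measured TCP pose, the force, the opening and the grip force at its end, in the units of the state.
- get_state(): the state, without advancing time (a new reading comes with each control period).
- get_image(name): name is "side" or "top" or "wrist"; returns the picture (480x640x3 uint8, blue, green, red); there is no depth.
- get_calibration(name): a dict with "mtx" (3x3 intrinsics, pixels), "D" ([k1, k2, p1, p2, k3] as OpenCV has them; the pictures are not rectified), "world_from_camera" (4x4, takes a point from camera to world coordinates). Camera axes: x right, y down, z forward; pixel columns grow to the right and rows downward; lengths in m; the calibration is good to about 2 mm. A picture is of the moment at which its call begins: read the wrist's pose just before it. get_calibration takes no time and is no camera call; for the wrist camera it gives the pose at the moment of the call.
- close_job(): hands the job in; it is judged then, once.
The state is a dict: "time": time; "joint_positions": joint angles; "qd": joint speeds; "joint_torque": joint torques, N m; "position": TCP position; "tool_rot": TCP orientation; "ft_force": force on the tool from outside, world axes, zero at the start; "torque": the same for the moment, N m; "grip_width": opening from 0.0 (shut) to 1.0 (fully open); "grip_force": force on a finger pad.
Only numpy, scipy, OpenCV 4.12 (cv2) and the standard library are available. Lean on these libraries where they do the work, as an engineer would, in place of code of your own. Each camera call takes 0.05 s, during which the arm holds its last target. There are 200 camera calls.

## Task

Press the pale hat blank flat with the lime-wood pressing block, which stands on end beside the gluing board. Slide the block, still standing, until its foot is square against the board's open edge, tip it over that edge by pushing it near the top so that it lies felt side down on the board, and slide it along until it is square and tight against the dark fence and covers the blank. Then take the hand off it, press straight down on the middle of it with 11 to 17 N for one second and leave it lying there as a weight; never push on it with more than 30 N, and leave the other things on the bench alone.

Things in the scene. Friction and masses are not known exactly. Their poses are not given: they have to be found in the camera images.
- press: Pressing block: loose lime-wood block, 110 mm wide (x), 70 mm thick (y), 150 mm tall (z), 0.45 to 0.75 kg, finger grooves 20 x 6 mm down its narrow sides; too wide to grip by its width. Stands on its end on the bench, grey felt sole (-y face) towards the board, 15 to 50 mm from the open edge, up to 0.25 rad off square. Origin: centre of the foot end; z points from foot to top.
- press_mid (a point): Centre of the pressing block, 75 mm from its foot, axes as the block's. Tipping turns it about its x axis: lying felt down, its y axis points up, z at the fence, this centre is 47 mm and the top face 82 mm above the bench. Friction about 0.5 to 0.7: standing, it slides upright if pushed lower than about 40 mm up and tips if pushed much higher; past about 30 degrees it falls over by itself.
- board: Gluing board: rigid plywood, screwed to the bench, 260 mm (its x) by 205 mm (its y), 12 mm thick; origin at the centre of its underside, on the bench, z up. The block starts beyond its +y edge, within 15 mm of x = 0; the fence runs along its -y edge.
- edge (a point): Middle of the board's open edge, at its top corner, 12 mm above the bench, at y = +102.5 mm of the board; the edge runs along the board's x. It is the low stop for the block's foot. Axes as the board's.
- fence (a point): Middle of the inner face of the dark hardwood fence, at its top, 42 mm above the bench, at y = -82.5 mm of the board; it runs along the board's x, 260 mm long and 20 mm thick. With the lying block tight against it the block's foot is at y = +67.5 mm of the board.
- blank (a point): Middle of the pale blank lying on the board: 60 mm (board's x) by 110 mm (y), under 1 mm thick, centred at x = 0, y = -20 mm of the board. The block covers it while its middle is within 25 mm of x = 0 and it is against the fence.
- brush: Bystander: dark wooden hat brush, 250 mm long, 44 mm high, lying on the bench. Origin under its middle.
- shears: Bystander: steel shears with black handles, about 225 mm long and 12 mm high, lying flat on the bench. Origin at the pivot.
- tack_tin: Bystander: closed round tin, 75 mm across, 34 mm high, on the bench. Origin at the centre of its underside.
- spool_black: Bystander: spool of black thread, 34 mm across, 40 mm high, standing on the board near the corner at +x by the fence. Origin at the centre of its underside.
- spool_brown: Bystander: spool of brown thread, 34 mm across, 40 mm high, standing on the bench. Origin at the centre of its underside.
- wax: Bystander: yellow cake of beeswax, 50 x 32 x 18 mm, on the bench. Origin at the centre of its underside.
- crown: Bystander: domed wooden hat crown, 140 mm across, 115 mm high, on the bench beyond the fence. Origin at the centre of its underside.

How it is judged:
On the way, in this order (a step that is already met when the one before it is completed fails the run):
1. the block, still upright, has its foot square against the board's open edge (angle between press's own z axis and vertical below 0.05 rad and angle between the x axis of press and the x axis of board, either way round below 0.08 rad and y of press in the frame of board below 0.139 m), for 0.25 s.
2. the block lies still, flat on the board, felt side down (angle between press's own y axis and vertical below 0.05 rad and z of press in the frame of board between 0.042 and 0.052 m and linear speed of press below 0.03 m/s), for 0.2 s.
3. the block lies square and tight against the fence over the blank, with the hand off it (angle between press's own y axis and vertical below 0.05 rad and z of press in the frame of board between 0.042 and 0.052 m and angle between the x axis of press and the x axis of board, either way round below 0.035 rad and y of press in the frame of board below 0.07 m and x of press in the frame of board between -0.025 and 0.025 m and contact force between each of the fingers, the arm and press below 0.3 N), for 0.1 s.
4. the block is pressed straight down near its middle with 11 to 17 N for a second (angle between press's own y axis and vertical below 0.05 rad and z of press in the frame of board between 0.042 and 0.052 m and angle between the x axis of press and the x axis of board, either way round below 0.035 rad and y of press in the frame of board below 0.07 m and x of press in the frame of board between -0.025 and 0.025 m and contact force between the fingers and press between 10.5 and 17.5 N and y of the grasp point in the frame of press above 0.04 m and z of the grasp point in the frame of press between 0.035 and 0.115 m), for 0.9 s.
At the end, for the whole second after the job is handed in: The pressing block lies at rest and released on the board, felt side down (within 0.05 rad of flat), square to the fence (within 0.035 rad), its head within 2.5 mm of the fence, and within 25 mm of the board's middle so that it covers the blank (all of step 3 and linear speed of press below 0.01 m/s); the robot touches nothing.
It fails at once if the hand pushes on the pressing block with more than 30 N (contact force between any of the fingers, the arm and press above 30 N).
It fails at once if one of the other things on the bench is moved by more than 20 mm (distance of any of brush, shears, tack_tin, spool_black, spool_brown, wax, crown from where it was at the start of the episode above 0.02 m).
It also fails if it takes over 72 s, if anything falls off the work surface, if the arm or the gripper's body presses on something with over 40 N, if the wrist force passes 120 N, or if a joint passes its speed limit or range.

## Working session

There is one attempt and no reset: what is moved stays moved. The work goes in short steps, Python scripts to look and compute and a tool call to move; the robot and the scene stay as the last step left them, time stands still between calls to the robot, and variables do not carry over. Pictures are saved under pics/ and viewed, at most 10 in all, crops included, and the job is handed in when it is done.

Besides the shell and the picture viewer there is one more tool, called after "Emit:" by a JSON object that holds its "op" and its "data", one argument or row to a line. send_rows: Moves the arm, as the interface text tells. Its arguments: {"type":"object","properties":{"rows":{"type":"array","items":{"type":"object","properties":{"hand":{"type":"number"},"x":{"type":"number"},"y":{"type":"number"},"z":{"type":"number"},"roll":{"type":"number"}}}},"force":{"type":"number"}},"required":["rows"]}

```bash
mkdir -p pics; ls
python3 - <<'E'
from bench import *
import cv2,numpy as np
s=get_state();print({k:np.round(v,3) for k,v in s.items()})
for n in("side","top"):
    cv2.imwrite(f"pics/{n}0.png",get_image(n));c=get_calibration(n);print(n,c)
E
```

```text
pics
{'time': np.float64(0.0), 'joint_positions': array([-1.31 ,  0.322, -0.07 ,  1.452,  0.023,  1.371, -0.057]), 'qd': array([-0.   , -0.001,  0.001, -0.   , -0.   , -0.   ,  0.001]), 'joint_torque': array([ 0.0000e+00, -4.9129e+01, -4.0400e-01, -3.1253e+01, -6.4000e-02,
        4.4000e-02,  0.0000e+00]), 'position': array([0.159, 0.63 , 0.291]), 'tool_rot': array([-3.870e-01, -3.118e+00,  3.000e-03]), 'ft_force': array([-0.219, -0.555, -0.929]), 'torque': array([-0.023, -0.021, -0.026]), 'grip_force': np.float64(0.0), 'grip_width': np.float64(0.999)}
side {'mtx': array([[501.20499304,   0.        , 322.09642713],
       [  0.        , 501.20499304, 238.79865598],
       [  0.        ,   0.        ,   1.        ]]), 'D': array([0.01842652, 0.        , 0.        , 0.        , 0.        ]), 'world_from_camera': array([[ 0.80201655, -0.34402249,  0.48828063, -0.05663339],
       [-0.59703379, -0.4372362 ,  0.6725884 , -0.69945288],
       [-0.01789157, -0.83094707, -0.55606372,  0.70765786],
       [ 0.        ,  0.        ,  0.        ,  1.        ]])}
top {'mtx': array([[484.34656875,   0.        , 319.6593842 ],
       [  0.        , 484.34656875, 241.09673902],
       [  0.        ,   0.        ,   1.        ]]), 'D': array([-0.11552194,  0.        ,  0.        ,  0.        ,  0.        ]), 'world_from_camera': array([[ 0.0168642 , -0.99426489,  0.10560737,  0.36125652],
       [-0.99963444, -0.01453372,  0.02279832,  0.032956  ],
       [-0.0211327 , -0.10595324, -0.99414653,  1.25154251],
       [ 0.        ,  0.        ,  0.        ,  1.        ]])}
```

View pics/top0.png

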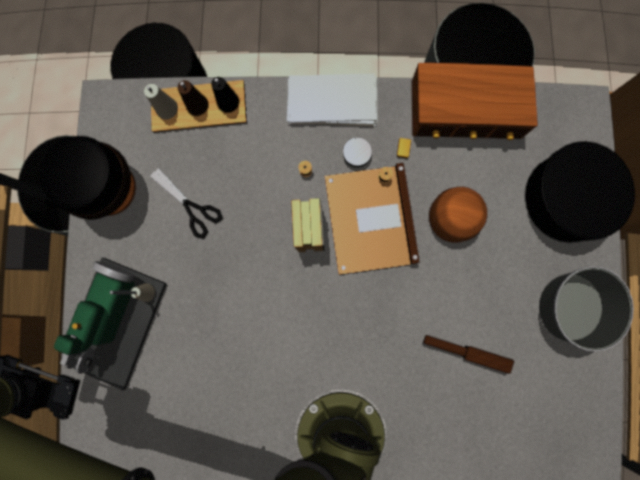

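View pics/side0.png

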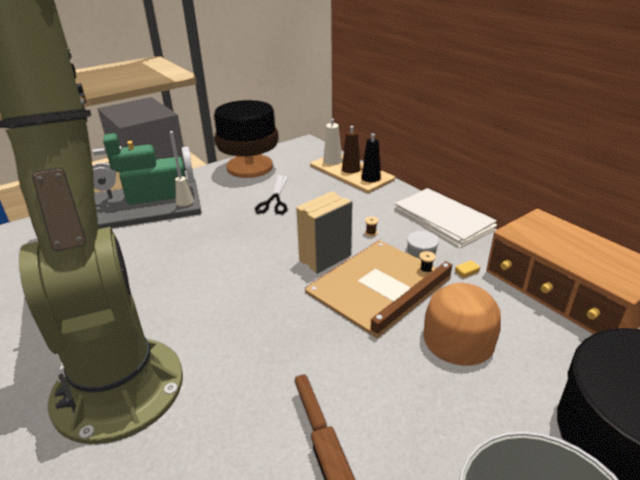

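The top view shows the board at about (327–418, 165–273) with its fence on the right, the blank at (378,218), and the block's top at (308,224) left of the open edge. The side view agrees. Now I'll measure these by masks.

```bash
cat > h.py <<'E'
from bench import *
import cv2,numpy as np
def cast(name,px,z,c=None):
    c=c or get_calibration(name)
    u=cv2.undistortPoints(np.array(px,float).reshape(-1,1,2),c["mtx"],c["D"]).reshape(-1,2)
    T=c["world_from_camera"];d=np.c_[u,np.ones(len(u))]@T[:3,:3].T;o=T[:3,3]
    return o+d*((z-o[2])/d[:,2])[:,None]
def biggest(m):
    cs,_=cv2.findContours(m,cv2.RETR_EXTERNAL,cv2.CHAIN_APPROX_NONE)
    return max(cs,key=cv2.contourArea)
E
python3 - <<'E'
from h import *
im=cv2.imread("pics/top0.png");hsv=cv2.cvtColor(im,cv2.COLOR_BGR2HSV)
for p in[(300,224),(308,224),(317,224),(340,240),(350,190),(378,218),(405,210),(280,240)]: print(p,hsv[p[1],p[0]])
H,S,V=cv2.split(hsv)
def roi(m,x0,x1,y0,y1):
    r=np.zeros_like(m);r[y0:y1,x0:x1]=m[y0:y1,x0:x1];return r
def rect(n,m,z,close=0):
    m=m.astype(np.uint8)*255
    if close: m=cv2.morphologyEx(m,cv2.MORPH_CLOSE,np.ones((close,close)))
    c=biggest(m);W=cast("top",c.reshape(-1,2),z)[:,:2]*1000
    r=cv2.minAreaRect(W.astype(np.float32));print(n,np.round(r[0],1),np.round(r[1],1),round(r[2],2));print(np.round(cv2.boxPoints(r)).tolist())
rect("block",roi((H>20)&(H<40)&(S>60)&(V>110),285,326,190,255),.15,5)
rect("board",roi((H>8)&(H<22)&(S>90)&(V>120),326,420,155,280),.012,3)
rect("blank",roi((S<60)&(V>150),345,405,195,240),.012)
rect("fence",roi((V<100)&(S>100),390,422,155,270),.042,3)
E
```

```text
(300, 224) [ 27  89 174]
(308, 224) [ 32  78 182]
(317, 224) [ 31  83 182]
(340, 240) [ 17 126 180]
(350, 190) [ 17 126 182]
(378, 218) [101  11 189]
(405, 210) [ 10 186  63]
(280, 240) [ 17  15 117]
block [522.4  89.6] [109.8  67.9] 4.28
[[465.0, 119.0], [470.0, 52.0], [580.0, 60.0], [575.0, 128.0]]
board [551.9 -59.1] [261.5 185.3] 8.76
[[409.0, 13.0], [437.0, -171.0], [695.0, -131.0], [667.0, 52.0]]
blank [556.4 -88.8] [ 61.  111.1] 8.81
[[518.0, -39.0], [535.0, -148.0], [595.0, -139.0], [578.0, -29.0]]
fence [ 565.  -157.5] [256.6  21.9] 8.78
[[437.0, -166.0], [440.0, -188.0], [694.0, -149.0], [690.0, -127.0]]
```

Board: centre (553.4, −69.0), yaw 8.76°. Both blank and board rectangle agree on this, and the sizes match. Block: (522.4, 89.6), yaw 4.3°, 24 mm from the edge.

The gripper body overhangs the fingers, so a low push on the standing block would touch its top first. I'll grip the block across its 70 mm thickness instead, and set out above it now.

Emit:
{"op": "send_rows", "data": {
  "rows": [
    {"x":18,"y":-27,"roll":0.9,"z":3,"hand":87},
    {"x":18,"y":-27,"roll":0.9},
    {"x":18,"y":-27,"roll":0.9},
    {"x":18,"y":-27,"roll":0.9},
    {"x":18,"y":-27,"roll":0.9},
    {"x":18,"y":-27,"roll":0.9},
    {"x":18,"y":-27,"roll":0.9},
    {"x":18,"y":-27,"roll":0.9},
    {"x":18,"y":-27,"roll":0.9},
    {"x":18,"y":-27,"roll":0.9}
  ]
}}

```text
schema error: expected keys hand, x, y, z, roll
```

Emit:
{"op": "send_rows", "data": {
  "rows": [
    {"x":18,"y":-27,"roll":0.9},
    {"x":18,"y":-27,"roll":0.9},
    {"x":18,"y":-27,"roll":0.9},
    {"x":18,"y":-27,"roll":0.9},
    {"x":18,"y":-27,"roll":0.9},
    {"x":18,"y":-27,"roll":0.9},
    {"x":18,"y":-27,"roll":0.9},
    {"x":18,"y":-27,"roll":0.9},
    {"x":18,"y":-27,"roll":0.9},
    {"x":18,"y":-27,"roll":0.9},
    {"x":0}
  ]
}}

```text
schema error: expected keys hand, x, y, z, roll
```

Emit:
{"op": "send_rows", "data": {
  "rows": [
    {"hand":87,"x":18,"y":-27,"z":3,"roll":0.9},
    {"hand":87,"x":18,"y":-27,"z":0,"roll":0.9},
    {"hand":87,"x":18,"y":-27,"z":0,"roll":0.9},
    {"hand":87,"x":18,"y":-27,"z":0,"roll":0.9},
    {"hand":87,"x":18,"y":-27,"z":0,"roll":0.9},
    {"hand":87,"x":18,"y":-27,"z":0,"roll":0.9},
    {"hand":87,"x":18,"y":-27,"z":0,"roll":0.9},
    {"hand":87,"x":18,"y":-27,"z":0,"roll":0.9},
    {"hand":87,"x":18,"y":-27,"z":0,"roll":0.9},
    {"hand":87,"x":18,"y":-27,"z":0,"roll":0.9}
  ]
}}

```text
time: 1.1
position: [0.3393, 0.3589, 0.2949]
tool_rot: [-0.14, -3.138, 0.0]
ft_force: [-0.5, -0.6, 0.1]
grip_width: 0.997
grip_force: 0.0
```

Emit:
{"op": "send_rows", "data": {
  "rows": [
    {"hand":87,"x":18,"y":-27,"z":0,"roll":0.9},
    {"hand":87,"x":18,"y":-27,"z":0,"roll":0.9},
    {"hand":87,"x":18,"y":-27,"z":0,"roll":0.9},
    {"hand":87,"x":18,"y":-27,"z":0,"roll":0.9},
    {"hand":87,"x":18,"y":-27,"z":0,"roll":0.9},
    {"hand":87,"x":18,"y":-27,"z":0,"roll":0.9},
    {"hand":87,"x":18,"y":-27,"z":0,"roll":0.9},
    {"hand":87,"x":18,"y":-27,"z":0,"roll":0.9},
    {"hand":87,"x":18,"y":-27,"z":0,"roll":0.9},
    {"hand":87,"x":0,"y":0,"z":0,"roll":0}
  ]
}}

```text
time: 2.1
position: [0.5026, 0.1122, 0.2951]
tool_rot: [-0.069, 3.14, -0.004]
ft_force: [0.2, -0.7, -0.0]
grip_width: 0.999
grip_force: 0.0
```

Emit:
{"op": "send_rows", "data": {
  "rows": [
    {"hand":87,"x":20,"y":-22,"z":0,"roll":1.8},
    {"hand":87,"x":0,"y":0,"z":0,"roll":0},
    {"hand":87,"x":0,"y":0,"z":0,"roll":0}
  ]
}}

```text
time: 2.4
position: [0.5205, 0.0955, 0.2949]
tool_rot: [0.129, -3.138, -0.0]
ft_force: [0.7, 0.8, 0.5]
grip_width: 1.0
grip_force: 0.0
```

Run:
```python
from h import *
c=get_calibration("wrist");im=get_image("wrist");cv2.imwrite("pics/w1.png",im)
s=get_state();print(s["position"],s["tool_rot"]);print(c["world_from_camera"].round(3))
H,S,V=cv2.split(cv2.cvtColor(im,cv2.COLOR_BGR2HSV))
m=((H>20)&(H<40)&(S>60)&(V>110)).astype(np.uint8)*255
k=biggest(cv2.morphologyEx(m,cv2.MORPH_CLOSE,np.ones((15,15))))
r=cv2.minAreaRect((cast("wrist",k.reshape(-1,2),.15,c)[:,:2]*1000).astype(np.float32));print(r,cv2.boundingRect(k))
```

```text
[0.5202186  0.09618114 0.29488353] [ 1.30990491e-01 -3.13774529e+00 -7.39376821e-04]
[[-0.081  0.953  0.293  0.44 ]
 [ 0.997  0.078  0.024  0.089]
 [ 0.     0.294 -0.956  0.387]
 [ 0.     0.     0.     1.   ]]
((523.1019287109375, 90.08380889892578), (105.81427764892578, 61.44302749633789), 4.039867877960205) (271, 177, 88, 137)
```

View pics/w1.png

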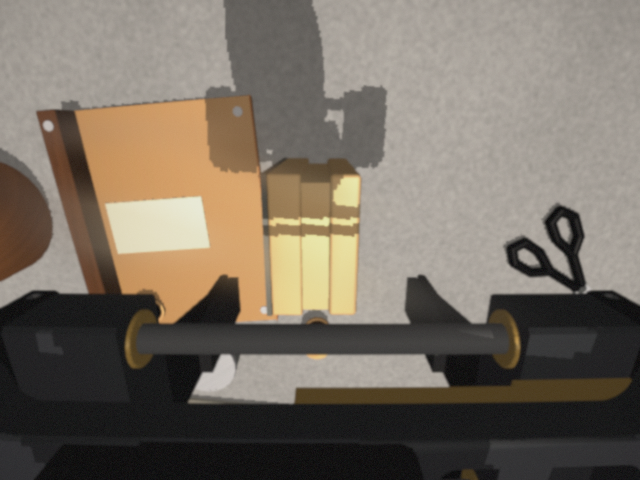

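The wrist view shows the block top at (271–359, 177–314) between the open fingers. It measures (523, 90) with yaw 4°, in agreement with the top view. Centre over it and descend.

Emit:
{"op": "send_rows", "data": {
  "rows": [
    {"hand":87,"x":2,"y":-6,"z":0,"roll":-0.4},
    {"hand":87,"x":0,"y":0,"z":0,"roll":0},
    {"hand":87,"x":0,"y":0,"z":-20,"roll":0},
    {"hand":87,"x":0,"y":0,"z":-20,"roll":0},
    {"hand":87,"x":0,"y":0,"z":-20,"roll":0},
    {"hand":87,"x":0,"y":0,"z":-20,"roll":0},
    {"hand":87,"x":0,"y":0,"z":-20,"roll":0},
    {"hand":87,"x":0,"y":0,"z":-17,"roll":0},
    {"hand":87,"x":0,"y":0,"z":0,"roll":0},
    {"hand":87,"x":0,"y":0,"z":0,"roll":0}
  ]
}}

```text
time: 3.45
position: [0.5228, 0.0895, 0.1786]
tool_rot: [0.12, -3.139, -0.0]
ft_force: [0.5, -0.1, 0.2]
grip_width: 0.998
grip_force: 0.0
```

Emit:
{"op": "send_rows", "data": {
  "force": 14,
  "rows": [
    {"hand":60,"x":0,"y":0,"z":0,"roll":0},
    {"hand":60,"x":0,"y":0,"z":0,"roll":0},
    {"hand":60,"x":0,"y":0,"z":0,"roll":0},
    {"hand":60,"x":0,"y":0,"z":0,"roll":0},
    {"hand":60,"x":0,"y":0,"z":0,"roll":0},
    {"hand":60,"x":0,"y":0,"z":0,"roll":0}
  ]
}}

```text
time: 4.05
position: [0.5234, 0.0887, 0.1791]
tool_rot: [-0.119, 3.138, -0.0]
ft_force: [0.7, -3.2, 5.8]
grip_width: 0.806
grip_force: 14.0
```

Emit:
{"op": "send_rows", "data": {
  "rows": [
    {"hand":60,"x":0,"y":0,"z":1.5,"roll":0},
    {"hand":60,"x":0,"y":0,"z":1.5,"roll":0},
    {"hand":60,"x":1,"y":-1,"z":0,"roll":1.5},
    {"hand":60,"x":1,"y":-2,"z":0,"roll":1.5},
    {"hand":60,"x":2,"y":-4,"z":0,"roll":1.4},
    {"hand":60,"x":2,"y":-4,"z":0,"roll":0},
    {"hand":60,"x":2,"y":-4,"z":0,"roll":0},
    {"hand":60,"x":1,"y":-2,"z":0,"roll":0},
    {"hand":60,"x":0,"y":0,"z":0,"roll":0},
    {"hand":60,"x":0,"y":0,"z":0,"roll":0}
  ]
}}

```text
time: 5.05
position: [0.5317, 0.0724, 0.1812]
tool_rot: [0.24, -3.132, -0.0]
ft_force: [1.7, 0.3, -5.3]
grip_width: 0.803
grip_force: 13.9
```

Run:
```python
from h import *
s=get_state();print(s["position"],s["tool_rot"],s["ft_force"],s["grip_force"])
cv2.imwrite("pics/s2.png",cv2.resize(get_image("side")[180:340,250:490],None,fx=3,fy=3))
```

```text
[0.5317448  0.07242232 0.18121197] [ 2.39695911e-01 -3.13225351e+00 -4.05635085e-04] [ 1.67892435  0.27606645 -5.34631029] 13.948250248795375
```

View pics/s2.png

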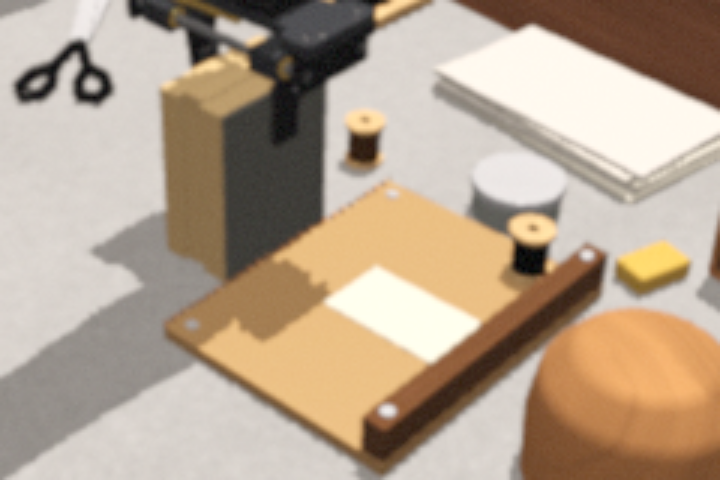

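The side view shows the block held upright and square, its foot just short of the board's open edge. The pose puts it about 5 mm off. Creep on.

Emit:
{"op": "send_rows", "data": {
  "rows": [
    {"hand":60,"x":0.3,"y":-2,"z":0,"roll":0},
    {"hand":60,"x":0.3,"y":-2,"z":0,"roll":0},
    {"hand":60,"x":0,"y":0,"z":0,"roll":0},
    {"hand":60,"x":0,"y":0,"z":0,"roll":0}
  ]
}}

```text
time: 5.5
position: [0.5324, 0.0682, 0.1813]
tool_rot: [-0.24, 3.132, 0.0]
ft_force: [0.1, 0.4, -6.1]
grip_width: 0.804
grip_force: 13.9
```

Emit:
{"op": "send_rows", "data": {
  "rows": [
    {"hand":60,"x":0.1,"y":-0.7,"z":0,"roll":0},
    {"hand":60,"x":0,"y":0,"z":0,"roll":0},
    {"hand":60,"x":0,"y":0,"z":0,"roll":0}
  ]
}}

```text
time: 5.8
position: [0.5325, 0.0676, 0.1813]
tool_rot: [-0.24, 3.132, 0.0]
ft_force: [-0.2, -0.3, -5.5]
grip_width: 0.801
grip_force: 13.9
```

Emit:
{"op": "send_rows", "data": {
  "rows": [
    {"hand":60,"x":0.1,"y":-0.7,"z":0,"roll":0},
    {"hand":60,"x":0,"y":0,"z":0,"roll":0},
    {"hand":60,"x":0,"y":0,"z":0,"roll":0}
  ]
}}

```text
time: 6.1
position: [0.5326, 0.067, 0.1813]
tool_rot: [-0.24, 3.132, 0.0]
ft_force: [0.1, 0.5, -7.1]
grip_width: 0.804
grip_force: 13.9
```

Emit:
{"op": "send_rows", "data": {
  "rows": [
    {"hand":60,"x":0.1,"y":-0.8,"z":0,"roll":0},
    {"hand":60,"x":0,"y":0,"z":0,"roll":0},
    {"hand":60,"x":0,"y":0,"z":0,"roll":0}
  ]
}}

```text
time: 6.4
position: [0.5327, 0.0665, 0.1814]
tool_rot: [-0.24, 3.132, 0.001]
ft_force: [-0.2, 2.2, -4.3]
grip_width: 0.804
grip_force: 14.0
```

Emit:
{"op": "send_rows", "data": {
  "rows": [
    {"hand":60,"x":0.1,"y":-0.8,"z":0,"roll":0},
    {"hand":60,"x":0,"y":0,"z":0,"roll":0},
    {"hand":60,"x":0,"y":0,"z":0,"roll":0}
  ]
}}

```text
time: 6.7
position: [0.5328, 0.0661, 0.1815]
tool_rot: [-0.241, 3.132, 0.002]
ft_force: [-0.2, 3.6, -2.8]
grip_width: 0.803
grip_force: 14.0
```

Emit:
{"op": "send_rows", "data": {
  "rows": [
    {"hand":60,"x":0.1,"y":-0.8,"z":0,"roll":0},
    {"hand":60,"x":0,"y":0,"z":0,"roll":0},
    {"hand":60,"x":0,"y":0,"z":0,"roll":0}
  ]
}}

```text
time: 7.0
position: [0.5329, 0.0657, 0.1816]
tool_rot: [-0.241, 3.132, 0.003]
ft_force: [-1.2, 5.3, -3.0]
grip_width: 0.801
grip_force: 14.0
```

Contact with the edge is felt (about 5 N). Lower the block to the bench.

Emit:
{"op": "send_rows", "data": {
  "rows": [
    {"hand":60,"x":0,"y":0,"z":-1,"roll":0},
    {"hand":60,"x":0,"y":0,"z":-1,"roll":0},
    {"hand":60,"x":0,"y":0,"z":-1,"roll":0},
    {"hand":60,"x":0,"y":0,"z":0,"roll":0},
    {"hand":60,"x":0,"y":0,"z":0,"roll":0}
  ]
}}

```text
time: 7.5
position: [0.5331, 0.0657, 0.1794]
tool_rot: [-0.241, 3.132, 0.003]
ft_force: [-3.3, 4.9, 2.0]
grip_width: 0.804
grip_force: 14.0
```

Emit:
{"op": "send_rows", "data": {
  "rows": [
    {"hand":60,"x":0,"y":0,"z":0,"roll":0},
    {"hand":60,"x":0,"y":0,"z":0,"roll":0},
    {"hand":87,"x":0,"y":0,"z":0,"roll":0},
    {"hand":87,"x":0,"y":0,"z":0,"roll":0},
    {"hand":87,"x":0,"y":0,"z":0,"roll":0},
    {"hand":87,"x":0,"y":0,"z":0,"roll":0},
    {"hand":87,"x":0,"y":0,"z":0,"roll":0}
  ]
}}

```text
time: 8.2
position: [0.5332, 0.0639, 0.1784]
tool_rot: [-0.239, 3.132, -0.001]
ft_force: [0.3, -1.0, 0.9]
grip_width: 0.995
grip_force: 0.0
```

Emit:
{"op": "send_rows", "data": {
  "rows": [
    {"hand":87,"x":0,"y":0,"z":15,"roll":0},
    {"hand":87,"x":0,"y":0,"z":25,"roll":0},
    {"hand":87,"x":0,"y":0,"z":30,"roll":0},
    {"hand":87,"x":0,"y":0,"z":30,"roll":0},
    {"hand":87,"x":-5,"y":25,"z":0,"roll":-8},
    {"hand":87,"x":-5,"y":35,"z":0,"roll":-8},
    {"hand":87,"x":-5,"y":35,"z":0,"roll":-8},
    {"hand":60,"x":0,"y":0,"z":0,"roll":-8},
    {"hand":60,"x":0,"y":0,"z":0,"roll":-8},
    {"hand":60,"x":0,"y":0,"z":0,"roll":-8}
  ]
}}

```text
time: 9.2
position: [0.5181, 0.1597, 0.2795]
tool_rot: [1.062, 2.955, 0.001]
ft_force: [-0.3, -0.8, 0.9]
grip_width: 0.81
grip_force: 0.0
```

Emit:
{"op": "send_rows", "data": {
  "rows": [
    {"hand":60,"x":0,"y":0,"z":0,"roll":-8},
    {"hand":60,"x":0,"y":0,"z":0,"roll":-8},
    {"hand":60,"x":0,"y":0,"z":0,"roll":-8},
    {"hand":60,"x":0,"y":0,"z":0,"roll":-8},
    {"hand":60,"x":0,"y":0,"z":0,"roll":-8},
    {"hand":60,"x":0,"y":0,"z":0,"roll":-2},
    {"hand":60,"x":0,"y":0,"z":0,"roll":0},
    {"hand":60,"x":0,"y":0,"z":0,"roll":0}
  ]
}}

```text
time: 10.0
position: [0.5181, 0.1594, 0.2791]
tool_rot: [2.044, 2.385, 0.001]
ft_force: [-0.0, 0.1, 0.3]
grip_width: 0.687
grip_force: 0.0
```

```bash
cat > block.py <<'E'
from h import *
import sys
im=get_image("top");cv2.imwrite(f"pics/{sys.argv[1]}.png",im);z=float(sys.argv[2])
H,S,V=cv2.split(cv2.cvtColor(im,cv2.COLOR_BGR2HSV))
m=((H>22)&(H<40)&(S>60)&(V>60)).astype(np.uint8)*255;m[:,:285]=0;m[:,425:]=0;m[:180]=0;m[280:]=0
k=biggest(cv2.morphologyEx(m,cv2.MORPH_CLOSE,np.ones((5,5)))).reshape(-1,2)
W=cast("top",k,z)[:,:2]*1000
a=np.radians(8.76);R=np.array([[np.cos(a),np.sin(a)],[-np.sin(a),np.cos(a)]])
B=(W-[553.4,-69.0])@R.T
r=cv2.minAreaRect(B.astype(np.float32));print("board frame",np.round(r[0],1),np.round(r[1],1),round(r[2],2),np.round(cv2.boxPoints(r)).tolist())
s=get_state();p=s["position"][:2]*1000;t=s["tool_rot"]
print("tcp",s["position"].round(4),"board",((p-[553.4,-69.0])@R.T).round(1),"closing",round((2*np.degrees(np.arctan2(t[1],t[0]))-90)%180,2),s["ft_force"].round(1),s["time"])
E
python3 block.py t2 .15
```

```text
board frame [ -1.6 139.3] [ 66.5 110.8] 89.11 [[-57.0, 107.0], [53.0, 105.0], [54.0, 172.0], [-56.0, 173.0]]
tcp [0.518  0.1595 0.2789] board [-2.000e-01  2.312e+02] closing 8.81 [ 0.5 -1.3  0.5] 10.05
```

The block stands square (0.9°) at the edge, centre near x = −1.6. The hand is behind it, with its closing line along the board's x. Lower it to 130 mm tip height and push.

Emit:
{"op": "send_rows", "data": {
  "rows": [
    {"hand":60,"x":0,"y":0,"z":-26,"roll":0},
    {"hand":60,"x":0,"y":0,"z":-26,"roll":0},
    {"hand":60,"x":0,"y":0,"z":-26,"roll":0},
    {"hand":60,"x":2.3,"y":-15,"z":0,"roll":0},
    {"hand":60,"x":2.3,"y":-15,"z":0,"roll":0},
    {"hand":60,"x":1.5,"y":-10,"z":0,"roll":0},
    {"hand":60,"x":0.8,"y":-5,"z":0,"roll":0},
    {"hand":60,"x":0,"y":0,"z":0,"roll":0}
  ]
}}

```text
time: 10.85
position: [0.5257, 0.1133, 0.2015]
tool_rot: [2.047, 2.382, 0.003]
ft_force: [0.6, -0.4, 0.6]
grip_width: 0.689
grip_force: 0.0
```

Emit:
{"op": "send_rows", "data": {
  "rows": [
    {"hand":60,"x":0.6,"y":-4,"z":0,"roll":0},
    {"hand":60,"x":0.6,"y":-4,"z":0,"roll":0},
    {"hand":60,"x":0.6,"y":-4,"z":0,"roll":0},
    {"hand":60,"x":0.6,"y":-4,"z":0,"roll":0},
    {"hand":60,"x":0.6,"y":-4,"z":0,"roll":0},
    {"hand":60,"x":0.6,"y":-4,"z":0,"roll":0}
  ]
}}

```text
time: 11.45
position: [0.5286, 0.0902, 0.2004]
tool_rot: [2.045, 2.384, 0.0]
ft_force: [-0.7, 2.1, 2.7]
grip_width: 0.691
grip_force: 1.4
```

Run:
```python
from h import *
print(get_state()["position"],get_state()["ft_force"])
cv2.imwrite("pics/s3.png",cv2.resize(get_image("side")[140:340,220:490],None,fx=2.6,fy=2.6))
```

```text
[0.52856322 0.09016023 0.20037482] [-0.68940325  2.05667833  2.70777062]
```

View pics/s3.png

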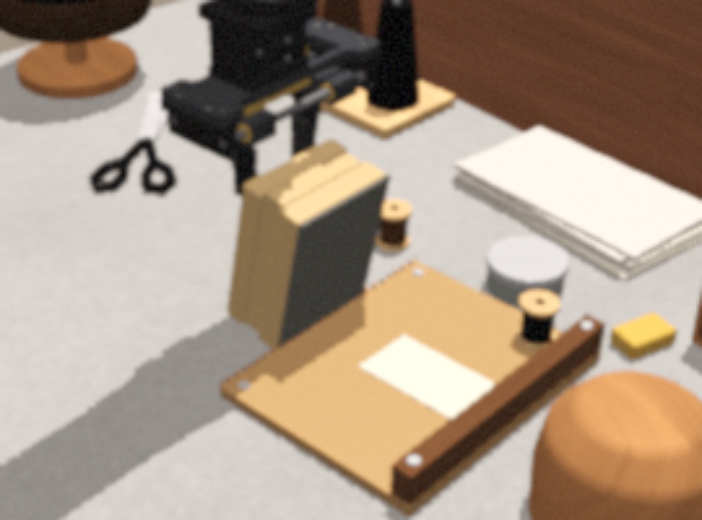

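The block is tilting squarely (about 12°) over the edge. I'll keep pushing.

Emit:
{"op": "send_rows", "data": {
  "rows": [
    {"hand":60,"x":0.8,"y":-5,"z":0,"roll":0},
    {"hand":60,"x":0.8,"y":-5,"z":0,"roll":0},
    {"hand":60,"x":0.8,"y":-5,"z":0,"roll":0},
    {"hand":60,"x":0.8,"y":-5,"z":0,"roll":0},
    {"hand":60,"x":0.8,"y":-5,"z":0,"roll":0},
    {"hand":60,"x":0.8,"y":-5,"z":0,"roll":0},
    {"hand":60,"x":0.8,"y":-5,"z":0,"roll":0},
    {"hand":60,"x":0.8,"y":-5,"z":0,"roll":0},
    {"hand":60,"x":0,"y":0,"z":0,"roll":0},
    {"hand":60,"x":0,"y":0,"z":0,"roll":0}
  ]
}}

```text
time: 12.5
position: [0.5347, 0.0504, 0.2002]
tool_rot: [-2.046, -2.384, 0.0]
ft_force: [0.8, -0.2, 0.1]
grip_width: 0.693
grip_force: 0.0
```

Run:
```python
from h import *
print(get_state()["position"],get_state()["ft_force"])
cv2.imwrite("pics/s4.png",cv2.resize(get_image("side")[140:340,220:490],None,fx=2.6,fy=2.6))
```

```text
[0.53474385 0.05037798 0.20016306] [ 0.81779728 -0.15248805  0.1242129 ]
```

View pics/s4.png

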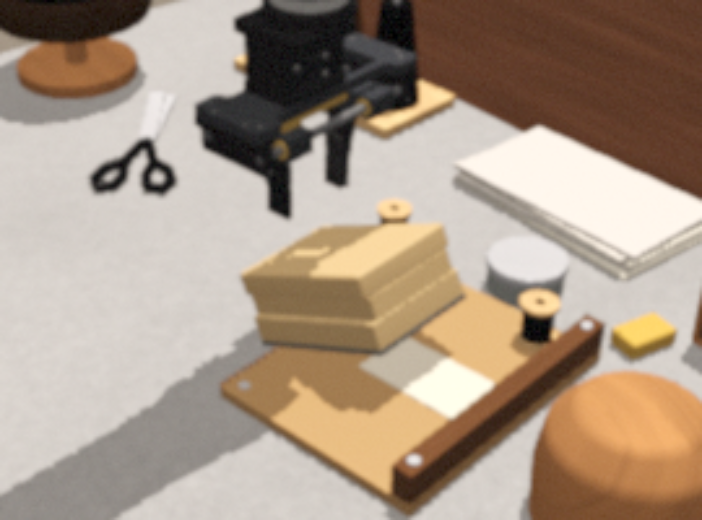

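The block lies felt down on the board, square and short of the fence. Back the hand off and measure.

Emit:
{"op": "send_rows", "data": {
  "rows": [
    {"hand":60,"x":-3,"y":20,"z":0,"roll":0},
    {"hand":60,"x":-3,"y":20,"z":0,"roll":0},
    {"hand":60,"x":-3,"y":20,"z":0,"roll":0},
    {"hand":60,"x":0,"y":0,"z":0,"roll":0}
  ]
}}

```text
time: 12.95
position: [0.5251, 0.1143, 0.2001]
tool_rot: [-2.038, -2.389, -0.001]
ft_force: [-0.5, 0.1, 0.1]
grip_width: 0.693
grip_force: 0.0
```

```bash
python3 block.py t3 .082
```

```text
board frame [-0.6 60.8] [108.5 148.2] 0.06 [[-55.0, 135.0], [-55.0, -13.0], [54.0, -13.0], [54.0, 135.0]]
tcp [0.5255 0.1121 0.2002] board [ -0.  183.2] closing 8.97 [ 0.2 -0.4  0.2] 13.0
```

The foot is at y = 135 and the head at −13, square (0.06°), with about 67 mm to slide. Lower the hand behind the foot and push at 35 mm height.

Emit:
{"op": "send_rows", "data": {
  "rows": [
    {"hand":60,"x":0,"y":0,"z":-24,"roll":-0.2},
    {"hand":60,"x":0,"y":0,"z":-24,"roll":0},
    {"hand":60,"x":0,"y":0,"z":-24,"roll":0},
    {"hand":60,"x":0,"y":0,"z":-23,"roll":0},
    {"hand":60,"x":2.3,"y":-15,"z":0,"roll":0},
    {"hand":60,"x":1.5,"y":-10,"z":0,"roll":0},
    {"hand":60,"x":0.6,"y":-4,"z":0,"roll":0},
    {"hand":60,"x":0.3,"y":-2,"z":0,"roll":0},
    {"hand":60,"x":0.3,"y":-2,"z":0,"roll":0},
    {"hand":60,"x":0.3,"y":-2,"z":0,"roll":0}
  ]
}}

```text
time: 14.0
position: [0.5313, 0.0759, 0.1057]
tool_rot: [2.049, 2.382, 0.001]
ft_force: [-0.2, 1.1, 0.1]
grip_width: 0.69
grip_force: 0.0
```

Emit:
{"op": "send_rows", "data": {
  "rows": [
    {"hand":60,"x":0.3,"y":-2,"z":0,"roll":0},
    {"hand":60,"x":0.3,"y":-2,"z":0,"roll":0},
    {"hand":60,"x":0.3,"y":-2,"z":0,"roll":0},
    {"hand":60,"x":0.5,"y":-3,"z":0,"roll":0},
    {"hand":60,"x":0.5,"y":-3,"z":0,"roll":0},
    {"hand":60,"x":0.5,"y":-3,"z":0,"roll":0},
    {"hand":60,"x":0.5,"y":-3,"z":0,"roll":0},
    {"hand":60,"x":0.5,"y":-3,"z":0,"roll":0},
    {"hand":60,"x":0.5,"y":-3,"z":0,"roll":0},
    {"hand":60,"x":0.5,"y":-3,"z":0,"roll":0}
  ]
}}

```text
time: 15.0
position: [0.5357, 0.0487, 0.1055]
tool_rot: [-2.049, -2.381, -0.001]
ft_force: [-0.5, 5.1, 1.7]
grip_width: 0.685
grip_force: 2.7
```

Emit:
{"op": "send_rows", "data": {
  "rows": [
    {"hand":60,"x":0.5,"y":-3,"z":0,"roll":0},
    {"hand":60,"x":0.5,"y":-3,"z":0,"roll":0},
    {"hand":60,"x":0.5,"y":-3,"z":0,"roll":0},
    {"hand":60,"x":0.5,"y":-3,"z":0,"roll":0},
    {"hand":60,"x":0.5,"y":-3,"z":0,"roll":0},
    {"hand":60,"x":0.5,"y":-3,"z":0,"roll":0},
    {"hand":60,"x":0.5,"y":-3,"z":0,"roll":0},
    {"hand":60,"x":0.5,"y":-3,"z":0,"roll":0},
    {"hand":60,"x":0.5,"y":-3,"z":0,"roll":0},
    {"hand":60,"x":0.5,"y":-3,"z":0,"roll":0}
  ]
}}

```text
time: 16.0
position: [0.5406, 0.0188, 0.1055]
tool_rot: [-2.049, -2.381, -0.001]
ft_force: [-1.2, 6.8, 3.2]
grip_width: 0.688
grip_force: 2.8
```

```bash
python3 block.py t4 .082
```

```text
board frame [-30.5  40.9] [219.4 243.7] 82.3 [[-166.0, -51.0], [76.0, -84.0], [105.0, 133.0], [-137.0, 166.0]]
tcp [0.5407 0.0179 0.1055] board [ 0.7 87.9] closing 8.53 [-0.9  4.3  2.7] 16.05
```

Emit:
{"op": "send_rows", "data": {
  "rows": [
    {"hand":60,"x":0.3,"y":-2,"z":0,"roll":0},
    {"hand":60,"x":0.3,"y":-2,"z":0,"roll":0},
    {"hand":60,"x":0.3,"y":-2,"z":0,"roll":0},
    {"hand":60,"x":0.1,"y":-1,"z":0,"roll":0},
    {"hand":60,"x":0.1,"y":-1,"z":0,"roll":0},
    {"hand":60,"x":0,"y":0,"z":0,"roll":0}
  ]
}}

```text
time: 16.65
position: [0.5417, 0.0107, 0.1055]
tool_rot: [-2.049, -2.381, -0.001]
ft_force: [-0.4, 5.8, 2.7]
grip_width: 0.685
grip_force: 2.5
```

Emit:
{"op": "send_rows", "data": {
  "rows": [
    {"hand":60,"x":0.1,"y":-1,"z":0,"roll":0},
    {"hand":60,"x":0.1,"y":-1,"z":0,"roll":0},
    {"hand":60,"x":0,"y":0,"z":0,"roll":0}
  ]
}}

```text
time: 16.95
position: [0.5419, 0.0087, 0.1055]
tool_rot: [-2.049, -2.381, -0.001]
ft_force: [-1.2, 4.6, 3.1]
grip_width: 0.688
grip_force: 2.5
```

Emit:
{"op": "send_rows", "data": {
  "rows": [
    {"hand":60,"x":0.1,"y":-1,"z":0,"roll":0},
    {"hand":60,"x":0,"y":0,"z":0,"roll":0}
  ]
}}

```text
time: 17.15
position: [0.542, 0.0081, 0.1055]
tool_rot: [-2.049, -2.381, -0.001]
ft_force: [-0.8, 5.6, 3.1]
grip_width: 0.69
grip_force: 2.8
```

Emit:
{"op": "send_rows", "data": {
  "rows": [
    {"hand":60,"x":0.1,"y":-0.8,"z":0,"roll":0},
    {"hand":60,"x":0,"y":0,"z":0,"roll":0}
  ]
}}

```text
time: 17.35
position: [0.542, 0.008, 0.1055]
tool_rot: [-2.048, -2.381, -0.002]
ft_force: [-1.0, 6.9, 4.2]
grip_width: 0.692
grip_force: 3.6
```

Emit:
{"op": "send_rows", "data": {
  "rows": [
    {"hand":60,"x":0.1,"y":-0.8,"z":0,"roll":0},
    {"hand":60,"x":0,"y":0,"z":0,"roll":0}
  ]
}}

```text
time: 17.55
position: [0.542, 0.008, 0.1055]
tool_rot: [-2.047, -2.38, -0.003]
ft_force: [-1.5, 8.1, 4.0]
grip_width: 0.689
grip_force: 4.4
```

Emit:
{"op": "send_rows", "data": {
  "rows": [
    {"hand":60,"x":0.1,"y":-0.8,"z":0,"roll":0},
    {"hand":60,"x":0,"y":0,"z":0,"roll":0}
  ]
}}

```text
time: 17.75
position: [0.5419, 0.0079, 0.1055]
tool_rot: [-2.046, -2.38, -0.003]
ft_force: [-2.5, 10.4, 5.2]
grip_width: 0.688
grip_force: 5.2
```

The fence is met (the tool stalls and force climbs to about 10 N). Back off, rise and check.

Emit:
{"op": "send_rows", "data": {
  "rows": [
    {"hand":60,"x":-0.3,"y":2,"z":0,"roll":0},
    {"hand":60,"x":-0.8,"y":5,"z":0,"roll":0},
    {"hand":60,"x":-1.5,"y":10,"z":0,"roll":0},
    {"hand":0,"x":-3,"y":20,"z":20,"roll":0},
    {"hand":0,"x":-3,"y":20,"z":40,"roll":0},
    {"hand":0,"x":-3,"y":20,"z":40,"roll":0},
    {"hand":0,"x":0,"y":0,"z":0,"roll":0}
  ]
}}

```text
time: 18.45
position: [0.5332, 0.0855, 0.2104]
tool_rot: [2.042, 2.382, 0.014]
ft_force: [0.6, 0.7, 0.0]
grip_width: 0.412
grip_force: 0.0
```

```bash
python3 block.py t5 .082; python3 -c "
import cv2;cv2.imwrite('pics/t5c.png',cv2.resize(cv2.imread('pics/t5.png')[140:300,280:480],None,fx=3,fy=3))"
```

```text
board frame [-13.3 165.2] [105.4 244.7] 82.67 [[-141.0, 129.0], [101.0, 97.0], [115.0, 202.0], [-128.0, 233.0]]
tcp [0.532  0.0836 0.2078] board [  2.1 154.1] closing 8.7 [-1.2 -0.7 -0.5] 18.5
```

View pics/t5c.png

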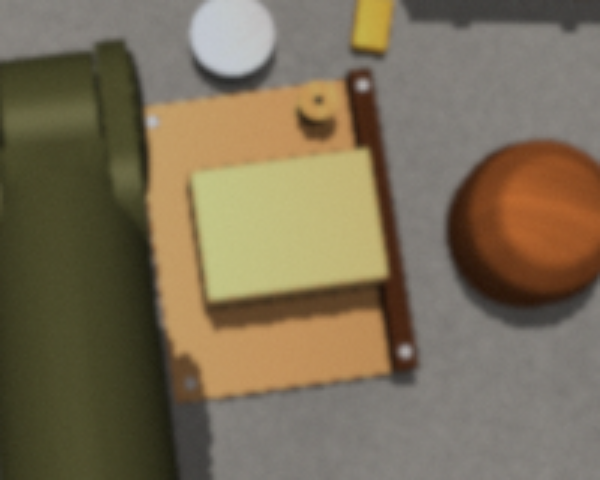

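The crop shows the block square and tight against the fence (foot edge at about x 200, head at 378 in the crop), with the spool clear. Measure it without the arm and move the closed hand above its middle.

Emit:
{"op": "send_rows", "data": {
  "rows": [
    {"hand":0,"x":2.7,"y":-20,"z":0,"roll":0},
    {"hand":0,"x":2.7,"y":-20,"z":0,"roll":0},
    {"hand":0,"x":2.7,"y":-20,"z":0,"roll":0},
    {"hand":0,"x":2.7,"y":-20,"z":0,"roll":0},
    {"hand":0,"x":2.7,"y":-20,"z":0,"roll":0},
    {"hand":0,"x":2.7,"y":-20,"z":0,"roll":0},
    {"hand":0,"x":2.7,"y":-20,"z":0,"roll":0},
    {"hand":0,"x":2.7,"y":-20,"z":0,"roll":0},
    {"hand":0,"x":0,"y":0,"z":0,"roll":0},
    {"hand":0,"x":0,"y":0,"z":0,"roll":0}
  ]
}}

```text
time: 19.5
position: [0.5514, -0.0784, 0.2041]
tool_rot: [-2.051, -2.378, 0.003]
ft_force: [0.2, 0.7, 0.2]
grip_width: 0.008
grip_force: 0.0
```

Run:
```python
from h import *
im=cv2.imread("pics/t5.png");H,S,V=cv2.split(cv2.cvtColor(im,cv2.COLOR_BGR2HSV))
m=((H>22)&(H<40)&(S>60)&(V>110)).astype(np.uint8)*255;m[:,:336]=0;m[:,425:]=0;m[:180]=0;m[260:]=0
W=cast("top",biggest(m).reshape(-1,2),.082)[:,:2]*1000
a=np.radians(8.76);R=np.array([[np.cos(a),np.sin(a)],[-np.sin(a),np.cos(a)]])
print(cv2.minAreaRect(((W-[553.4,-69.0])@R.T).astype(np.float32)))
s=get_state();print(((s["position"][:2]*1000-[553.4,-69.0])@R.T),s["position"],s["ft_force"])
```

```text
((-1.3347549438476562, -6.0869140625), (147.40188598632812, 106.4271469116211), 89.71099853515625)
[-3.43570813 -8.96715856] [ 0.55137003 -0.0783858   0.20409339] [0.19799295 0.67277618 0.20851635]
```

Measured: centred at x = −1.3, 0.3° off square, mid y ≈ −6 to −7.5. The hand is over the middle. Descend.

Emit:
{"op": "send_rows", "data": {
  "rows": [
    {"hand":0,"x":0,"y":0,"z":-15,"roll":0},
    {"hand":0,"x":0,"y":0,"z":-15,"roll":0},
    {"hand":0,"x":0,"y":0,"z":-10,"roll":0},
    {"hand":0,"x":0,"y":0,"z":-6,"roll":0},
    {"hand":0,"x":0,"y":0,"z":-2,"roll":0},
    {"hand":0,"x":0,"y":0,"z":0,"roll":0},
    {"hand":0,"x":0,"y":0,"z":0,"roll":0}
  ]
}}

```text
time: 20.2
position: [0.5526, -0.078, 0.1577]
tool_rot: [2.049, 2.38, 0.001]
ft_force: [-0.5, -0.9, 0.0]
grip_width: 0.004
grip_force: 0.0
```

Emit:
{"op": "send_rows", "data": {
  "rows": [
    {"hand":0,"x":0,"y":0,"z":-1,"roll":0},
    {"hand":0,"x":0,"y":0,"z":-1,"roll":0},
    {"hand":0,"x":0,"y":0,"z":-1,"roll":0},
    {"hand":0,"x":0,"y":0,"z":-0.5,"roll":0},
    {"hand":0,"x":0,"y":0,"z":0,"roll":0},
    {"hand":0,"x":0,"y":0,"z":0,"roll":0}
  ]
}}

```text
time: 20.8
position: [0.5522, -0.0779, 0.1538]
tool_rot: [2.049, 2.381, 0.0]
ft_force: [0.0, 0.8, -1.0]
grip_width: 0.006
grip_force: 0.0
```

Emit:
{"op": "send_rows", "data": {
  "rows": [
    {"hand":0,"x":0,"y":0,"z":-0.5,"roll":0},
    {"hand":0,"x":0,"y":0,"z":0,"roll":0}
  ]
}}

```text
time: 21.0
position: [0.5522, -0.0779, 0.1533]
tool_rot: [2.049, 2.381, 0.0]
ft_force: [-0.9, -0.4, -0.4]
grip_width: 0.011
grip_force: 0.0
```

Emit:
{"op": "send_rows", "data": {
  "rows": [
    {"hand":0,"x":0,"y":0,"z":-0.7,"roll":0},
    {"hand":0,"x":0,"y":0,"z":0,"roll":0}
  ]
}}

```text
time: 21.2
position: [0.5522, -0.0779, 0.1525]
tool_rot: [2.049, 2.381, -0.0]
ft_force: [-0.3, 0.0, 0.5]
grip_width: 0.002
grip_force: 0.0
```

Emit:
{"op": "send_rows", "data": {
  "rows": [
    {"hand":0,"x":0,"y":0,"z":-0.7,"roll":0},
    {"hand":0,"x":0,"y":0,"z":0,"roll":0}
  ]
}}

```text
time: 21.4
position: [0.5523, -0.0779, 0.1522]
tool_rot: [-2.049, -2.381, -0.0]
ft_force: [-1.0, 0.6, 2.9]
grip_width: 0.003
grip_force: 1.6
```

Emit:
{"op": "send_rows", "data": {
  "rows": [
    {"hand":0,"x":0,"y":0,"z":-0.5,"roll":0},
    {"hand":0,"x":0,"y":0,"z":0,"roll":0}
  ]
}}

```text
time: 21.6
position: [0.5523, -0.0779, 0.1522]
tool_rot: [-2.049, -2.381, -0.001]
ft_force: [-1.6, 0.9, 6.3]
grip_width: 0.002
grip_force: 3.4
```

Emit:
{"op": "send_rows", "data": {
  "rows": [
    {"hand":0,"x":0,"y":0,"z":-0.5,"roll":0},
    {"hand":0,"x":0,"y":0,"z":0,"roll":0},
    {"hand":0,"x":0,"y":0,"z":0,"roll":0}
  ]
}}

```text
time: 21.9
position: [0.5523, -0.0779, 0.1522]
tool_rot: [-2.049, -2.381, -0.001]
ft_force: [-3.7, 0.5, 9.6]
grip_width: 0.006
grip_force: 5.0
```

Emit:
{"op": "send_rows", "data": {
  "rows": [
    {"hand":0,"x":0,"y":0,"z":-0.5,"roll":0},
    {"hand":0,"x":0,"y":0,"z":0,"roll":0},
    {"hand":0,"x":0,"y":0,"z":0,"roll":0}
  ]
}}

```text
time: 22.2
position: [0.5523, -0.078, 0.1521]
tool_rot: [-2.049, -2.38, -0.001]
ft_force: [-4.6, 1.8, 12.5]
grip_width: 0.006
grip_force: 6.6
```

Emit:
{"op": "send_rows", "data": {
  "rows": [
    {"hand":0,"x":0,"y":0,"z":-0.1,"roll":0},
    {"hand":0,"x":0,"y":0,"z":0,"roll":0},
    {"hand":0,"x":0,"y":0,"z":0,"roll":0},
    {"hand":0,"x":0,"y":0,"z":0,"roll":0},
    {"hand":0,"x":0,"y":0,"z":0,"roll":0}
  ]
}}

```text
time: 22.7
position: [0.5523, -0.078, 0.1521]
tool_rot: [-2.049, -2.38, -0.001]
ft_force: [-5.2, 0.2, 14.0]
grip_width: 0.003
grip_force: 6.9
```

Emit:
{"op": "send_rows", "data": {
  "rows": [
    {"hand":0,"x":0,"y":0,"z":0,"roll":0},
    {"hand":0,"x":0,"y":0,"z":0,"roll":0},
    {"hand":0,"x":0,"y":0,"z":0,"roll":0},
    {"hand":0,"x":0,"y":0,"z":0,"roll":0},
    {"hand":0,"x":0,"y":0,"z":0,"roll":0},
    {"hand":0,"x":0,"y":0,"z":0,"roll":0},
    {"hand":0,"x":0,"y":0,"z":0,"roll":0}
  ]
}}

```text
time: 23.4
position: [0.5523, -0.078, 0.1521]
tool_rot: [-2.049, -2.38, -0.001]
ft_force: [-4.9, 1.3, 13.2]
grip_width: 0.007
grip_force: 6.9
```

Emit:
{"op": "send_rows", "data": {
  "rows": [
    {"hand":0,"x":0,"y":0,"z":1,"roll":0},
    {"hand":0,"x":0,"y":0,"z":2,"roll":0},
    {"hand":0,"x":0,"y":0,"z":10,"roll":0},
    {"hand":0,"x":0,"y":0,"z":30,"roll":0},
    {"hand":0,"x":0,"y":0,"z":30,"roll":0},
    {"hand":0,"x":-6,"y":40,"z":20,"roll":0},
    {"hand":0,"x":-6,"y":40,"z":0,"roll":0},
    {"hand":0,"x":-6,"y":40,"z":0,"roll":0},
    {"hand":0,"x":0,"y":40,"z":0,"roll":0},
    {"hand":0,"x":0,"y":40,"z":0,"roll":0}
  ]
}}

```text
time: 24.4
position: [0.534, 0.1237, 0.2441]
tool_rot: [2.049, 2.381, 0.002]
ft_force: [0.1, 0.1, -0.3]
grip_width: 0.009
grip_force: 0.0
```

Emit:
{"op": "send_rows", "data": {
  "rows": [
    {"hand":0,"x":0,"y":0,"z":0,"roll":0},
    {"hand":0,"x":0,"y":0,"z":0,"roll":0},
    {"hand":0,"x":0,"y":0,"z":0,"roll":0}
  ]
}}

```text
time: 24.7
position: [0.5345, 0.1208, 0.2435]
tool_rot: [2.051, 2.379, -0.0]
ft_force: [-0.2, -0.1, -0.1]
grip_width: 0.003
grip_force: 0.0
```

```bash
python3 block.py t6 .082; python3 -c "
import cv2;cv2.imwrite('pics/t6c.png',cv2.resize(cv2.imread('pics/t6.png')[100:300,280:480],None,fx=3,fy=3))"
```

```text
board frame [-1.2 -6.2] [147.4 107.2] 89.53 [[-55.0, -79.0], [52.0, -80.0], [53.0, 67.0], [-54.0, 68.0]]
tcp [0.5345 0.1204 0.2435] board [ 10.2 190.1] closing 8.42 [ 0.3 -0.2  0.5] 24.75
```

View pics/t6c.png

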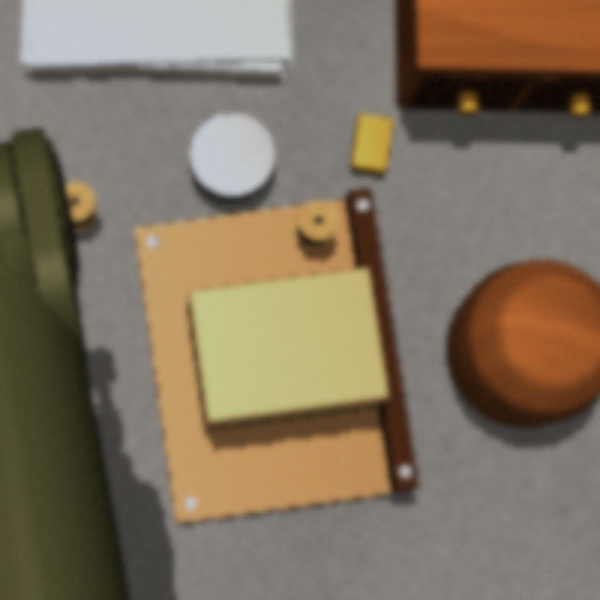

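The block is unmoved after the press: square and tight at the fence, centred at x ≈ −1 mm. The bystanders in view look undisturbed, and the hand is clear. Hand in.

```bash
python3 -c "
from bench import *
print(close_job())"
```

```text
the job is handed in; nothing more can be done
None
```

The job is handed in, with no verdict returned: by camera and force readings the block lies felt down, square and tight against the fence over the blank, pressed for about 1.2 s at 13–14 N and released; I carried it to the edge lifted about 2 mm rather than sliding it, because the gripper body would have tipped it in a low push.

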